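# Put the doming kit back in its fitted caddy

### The job

Put the doming kit away in its wooden caddy: stand the doming cube in the square recess, the grooved swage block in the long recess, the large round-headed punch in the larger round recess and the small round-headed punch in the smaller one, each the same way up as you found it and flat on the recess floor. Set each piece down, do not drop it, and leave the smooth bench block and the flat-ended punch standing where they are: they are not part of the kit.

Things in the scene. Friction and masses are not known exactly. Their poses are not given: they have to be found in the camera images.
- doming_cube: Steel cube of 40 mm with a 30 mm round hollow in its top and smaller hollow marks on its sides, standing on the cork pad (3 mm thick). Origin: centre of its underside; z up. x and y square to its sides. About 0.4 kg.
- swage_block: Steel block 70 x 34 mm, 28 mm high, with four grooves 14, 11, 8 and 5 mm wide and 10 mm deep running across its top. Origin: centre of its underside; z up. x along its 70 mm length, y across its 34 mm width (grip here). Stands on the cork pad (3 mm thick). About 0.4 kg.
- punch_large: Steel doming punch standing upright on the cork pad (3 mm thick), 65 mm tall: foot 28 mm in diameter, widening to a head 38 mm in diameter that has straight sides from 34 to 46 mm above the foot and a half-ball top. Origin: centre of its underside; z up. z along the punch. About 0.36 kg.
- punch_small: Steel doming punch standing upright on the cork pad (3 mm thick), 52 mm tall: foot 18 mm in diameter, widening to a head 24 mm in diameter that has straight sides from 28 to 40 mm above the foot and a half-ball top. Origin: centre of its underside; z up. z along the punch. About 0.14 kg.
- flat_punch: Not part of the kit, leave it: straight steel cylinder 28 mm in diameter and 58 mm tall with a flat top, standing upright on the cork pad. Origin: centre of its underside; z up. (A black charcoal block, 50 x 30 x 26 mm, and a lidded jar, 42 mm wide and tall, also stand among these pieces, in unlisted places, at least 25 mm clear.)
- bench_block: Not part of the kit, leave it: smooth steel block 70 x 34 mm, 24 mm high, with a plain flat top, lying on the cork pad. Origin: centre of its underside; z up. x along its length.
- bay_square: One of four fixed light-wood inserts, 98 x 76 x 16 mm high, filling a dark caddy (216 x 172 mm, rim level with them, 20 mm above the bench) two by two in any order. Origin: centre of its underside, 4 mm above the bench; x along the 98 mm side. Recess in its middle, 10 mm deep (floor 6 mm above the origin): a square of 56 x 56 mm, its sides along x and y.
- bay_long: One of four fixed light-wood inserts, 98 x 76 x 16 mm high, filling a dark caddy (216 x 172 mm, rim level with them, 20 mm above the bench) two by two in any order. Origin: centre of its underside, 4 mm above the bench; x along the 98 mm side. Recess in its middle, 10 mm deep (floor 6 mm above the origin): a rectangle, 86 mm along x and 50 mm along y.
- bay_large: One of four fixed light-wood inserts, 98 x 76 x 16 mm high, filling a dark caddy (216 x 172 mm, rim level with them, 20 mm above the bench) two by two in any order. Origin: centre of its underside, 4 mm above the bench; x along the 98 mm side. Recess in its middle, 10 mm deep (floor 6 mm above the origin): round, 46 mm in diameter.
- bay_small: One of four fixed light-wood inserts, 98 x 76 x 16 mm high, filling a dark caddy (216 x 172 mm, rim level with them, 20 mm above the bench) two by two in any order. Origin: centre of its underside, 4 mm above the bench; x along the 98 mm side. Recess in its middle, 10 mm deep (floor 6 mm above the origin): round, 34 mm in diameter.

How it is judged:
At the end, for the whole second after the job is handed in: Each kit piece stands in its own recess: origin within 14.5 mm of the insert's centre in plan and 3 to 9.5 mm above its underside, upright as at the start (0.12 rad), at rest, let go. Bench block and flat-ended punch upright, within 20 mm of where they were (horizontal distance between doming_cube and bay_square below 0.0145 m and z of doming_cube in the frame of bay_square between 0.003 and 0.0095 m and angle between each of doming_cube, swage_block, punch_large, punch_small, flat_punch, bench_block's own z axis and vertical below 0.12 rad and linear speed of each of doming_cube, swage_block, punch_large, punch_small below 0.02 m/s and horizontal distance between swage_block and bay_long below 0.0145 m and z of swage_block in the frame of bay_long between 0.003 and 0.0095 m and horizontal distance between punch_large and bay_large below 0.0145 m and z of punch_large in the frame of bay_large between 0.003 and 0.0095 m and horizontal distance between punch_small and bay_small below 0.0145 m and z of punch_small in the frame of bay_small between 0.003 and 0.0095 m and distance of each of flat_punch, bench_block from where it was at the start of the episode below 0.02 m); the robot touches nothing.
It fails at once if a piece of the kit is let go more than about 45 mm above the bench (dropped) ((height (world z) of doming_cube above 0.045 m and contact force between the fingers and doming_cube below 0.05 N) or (height (world z) of swage_block above 0.045 m and contact force between the fingers and swage_block below 0.05 N) or (height (world z) of punch_large above 0.045 m and contact force between the fingers and punch_large below 0.05 N) or (height (world z) of punch_small above 0.045 m and contact force between the fingers and punch_small below 0.05 N)).
It also fails if it takes over 102 s, if anything falls off the work surface, if the arm or the gripper's body presses on something with over 40 N, if the wrist force passes 120 N, or if a joint passes its speed limit or range.

### The arm

A 6-joint arm with a two-finger parallel gripper is mounted at the origin on the work surface. World frame = base frame: x ahead of the robot, y to its left, z up, the work surface at z = 0. Lengths are in m, angles in rad, forces in N, time in s.
With the tool pointing down it reaches from about 0.275 to 0.825 m from the base axis. Payload 4.9 kg.
Tool frame: the origin (TCP) lies on the centre line of the jaws, within the pads' length; the fingertips stand 11 mm ahead of it and the grasp point (between the pads) lies 8 mm behind it; z points along the fingers, y is the line along which they close (so a half turn about z gives the same grasp; the last joint's range is limited). The gripper opens to 85 mm and grips with 20 to 120 N. Pads are 22 mm wide; open, the fingers measure 114 mm over their backs; the gripper's body (76 mm by 85 mm) begins 54 mm behind the grasp point. The pads swing forward as they close: fully open they stand 13 mm farther back than shut.
Start: joints at [-1.407, 0.326, -0.193, 1.052, 0, 1.437], TCP at [0.161, -0.526, 0.242] pointing down, gripper open.
Joint ranges: [-2.65, 2.65], [-0.97, 1.79], [-1.3, 1.35], [-1.93, 2.1], [-1.47, 1.37], [-3.14, 3.14]. Speed limits (rad/s): [2.57, 2.57, 3.14, 3.14, 3.14, 3.14].

### API

Orientations are given as a unit quaternion [w, x, y, z].
In Python, from cell import * gives the robot as it stands. Calls block until the motion is done:
- move_pose(position, orientation): joint-space move of the TCP to a pose.
- move_linear(position, speed=0.15, rotation=None, until_force=None): straight line of the TCP; rotation=None keeps the orientation; speed is the mean speed in m/s. With until_force (N) it stops when the force on the tool has changed by that much, and returns True; else False.
- goto_joints(angles): joint-space move.
- set_gripper(opening, grasp_force=None): opening from 0.0 (shut) to 1.0 (fully open); grasp_force is the grip in N (None keeps the last); returns when the fingers have stopped.
- wait(seconds).
- solve_ik(position, orientation): joint angles nearest the present ones, or None.
- camera(name): name is "scene" or "top" or "wrist"; returns (picture, depth): 420x560x3 uint8, red, green, blue; 420x560 float32, m along the optical axis (not along the pixel's ray), 0 where there is no reading.
- calibration(name): a dict with "mtx" (3x3 intrinsics, pixels), "extrinsics" (4x4, takes a point from world to camera coordinates); the wrist camera has in their place "hand_eye" (4x4, takes a point from camera to tool coordinates, whose origin is the TCP and whose axes are the flange's). Camera axes: x right, y down, z forward; pixel columns grow to the right and rows downward; lengths in m; the calibration is good to about 2 mm. A picture is of the moment at which its call begins: read the wrist's pose just before it. calibration takes no time and is no camera call.
A pose or a line that the arm cannot do raises PlanningError and nothing moves.
- close_job(): hands the job in; it is judged then, once.
Trained networks look in the newest picture that a camera, given by its name, has taken for a name from the list of things; names that differ only in an ending like _2 or _b are one class to them, and where a whole thing is asked for, a point or a joint stands for the part that bears it (a point fixed in the world has none). Each returns a list of dicts, best first, with "p" (0 to 1); they miss things now and then, are a little off and sometimes report something else, mostly with a low value. They report only what shows in the picture. A call takes as long as a camera call.
- boxes_of(camera, thing): "location" ([x, y, z] in m, in world coordinates, good to about 4 mm: the middle of the surface that is visible of it).
- mark_of(camera, thing): "location" ([x, y, z] in m, in world coordinates, good to about 4 mm: a listed point, or the origin of a listed thing).
Readings, each from a call of its own:
- get_clock(): time.
- get_joint_positions(): joint angles.
- get_joint_vel(): joint speeds.
- get_joint_efforts(): joint torques, N m.
- get_position(): TCP position.
- get_tool_rot(): TCP orientation.
- get_ft_force(): force on the tool from outside, world axes, zero at the start.
- get_moment(): the same for the moment, N m.
- get_gripper_width(): opening from 0.0 (shut) to 1.0 (fully open).
- get_finger_force(): force on a finger pad.
Only numpy, scipy, OpenCV 4.12 (cv2) and the standard library are available. Lean on these libraries where they do the work, as an engineer would, in place of code of your own. Each camera call takes 0.05 s, during which the arm holds its last target. There are 200 camera calls.

## Working session

There is one attempt and no reset: what is moved stays moved. The work goes in short steps, each a Python script; the robot and the scene stay as the last script left them, time stands still between calls to the robot, and variables do not carry over. Pictures are saved under pics/ and viewed, at most 14 in all, crops included, and the job is handed in when it is done.

```bash
mkdir -p pics; ls
python3 - <<'E'
from cell import *
import cv2,numpy as np
for c in ("top","scene"):
    p,d=camera(c); cv2.imwrite(f"pics/{c}0.png",p[...,::-1]); np.save(f"pics/{c}0_d.npy",d)
    k=calibration(c); print(c,k["mtx"].round(1).tolist(),k["extrinsics"].round(3).tolist())
    for t in "doming_cube swage_block punch_large punch_small flat_punch bench_block bay_square bay_long bay_large bay_small".split():
        for f in (boxes_of,mark_of):
            print(t,f.__name__,[(round(r["p"],2),np.round(r["location"],3).tolist()) for r in f(c,t)][:3])
print(get_clock())
E
```

```text
cell.py
pics
top [[434.7, 0.0, 282.5], [0.0, 434.7, 213.3], [0.0, 0.0, 1.0]] [[0.003, -1.0, 0.006, -0.017], [-0.998, -0.003, -0.063, 0.528], [0.063, -0.005, -0.998, 0.961], [0.0, 0.0, 0.0, 1.0]]
doming_cube call []
doming_cube call [(0.87, [0.632, -0.13, 0.002])]
swage_block call [(0.93, [0.438, -0.2, 0.026]), (0.31, [0.443, -0.302, 0.047])]
swage_block call [(0.77, [0.437, -0.2, 0.002])]
punch_large call [(0.68, [0.532, -0.071, 0.062])]
punch_large call [(0.76, [0.536, -0.072, 0.003])]
punch_small call []
punch_small call [(0.51, [0.445, -0.305, 0.002])]
flat_punch call [(0.44, [0.542, -0.187, 0.061])]
flat_punch call [(0.47, [0.445, -0.303, 0.0]), (0.44, [0.544, -0.192, 0.0])]
bench_block call [(0.85, [0.543, -0.307, 0.027])]
bench_block call [(0.97, [0.542, -0.309, 0.004])]
bay_square call [(0.8, [0.577, 0.198, 0.019])]
bay_square call [(0.74, [0.576, 0.198, 0.004]), (0.41, [0.556, 0.121, 0.005])]
bay_long call [(0.68, [0.559, 0.122, 0.012])]
bay_long call [(0.92, [0.557, 0.122, 0.004])]
bay_large call [(0.62, [0.482, 0.226, 0.02])]
bay_large call [(0.81, [0.48, 0.224, 0.005])]
ba
[... 519 characters left out ...]
05])]
punch_large call [(0.62, [0.531, -0.076, 0.006])]
punch_small call [(0.62, [0.543, -0.084, 0.05]), (0.61, [0.452, -0.306, 0.039])]
punch_small call [(0.8, [0.446, -0.307, 0.002])]
flat_punch call [(0.73, [0.548, -0.196, 0.043])]
flat_punch call []
bench_block call [(0.77, [0.552, -0.315, 0.026])]
bench_block call [(0.58, [0.542, -0.31, 0.005])]
bay_square call [(0.92, [0.576, 0.199, 0.024])]
bay_square call [(0.73, [0.58, 0.196, 0.004])]
bay_long call [(0.71, [0.555, 0.126, 0.015])]
bay_long call []
bay_large call [(0.79, [0.484, 0.225, 0.019])]
bay_large call [(0.8, [0.486, 0.226, 0.006])]
bay_small call [(0.86, [0.462, 0.149, 0.022])]
bay_small call [(0.95, [0.459, 0.15, 0.001])]
2.1
```

View pics/top0.png

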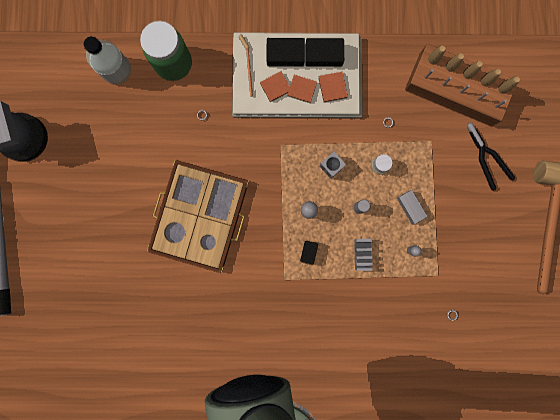

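View pics/scene0.png

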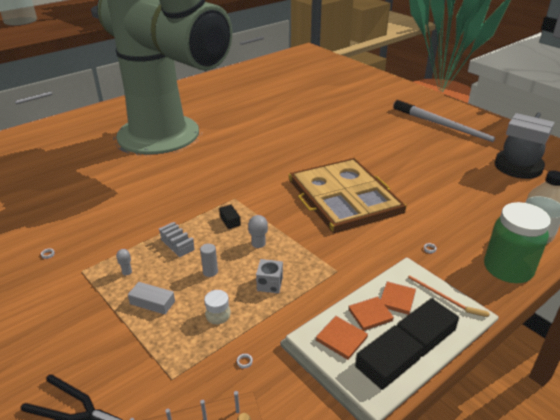

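The top view shows the caddy at about (203,216), with recesses square (188,190), long (223,198), large (174,232) and small (208,242). On the cork are the cube (333,165), large punch (310,210), swage (364,254) and small punch (415,251). The decoys are the flat punch (362,206), bench block (413,207), jar (384,162) and charcoal (309,253). The scene view shows the same layout. The networks' positions match the pictures. Next I measure the outlines from depth, then from the wrist camera.

```bash
cat > h.py <<'E'
from cell import *
import cv2,numpy as np
from scipy.spatial.transform import Rotation as R
def quat(yaw):  # tool down, tool y axis at world angle yaw
    y=np.array([np.cos(yaw),np.sin(yaw),0]);z=np.array([0,0,-1.]);x=np.cross(y,z)
    q=R.from_matrix(np.c_[x,y,z]).as_quat();return [q[3],q[0],q[1],q[2]]
def shot(name):
    if name=="wrist":
        p,q=get_position(),get_tool_rot()
    k=calibration(name); rgb,d=camera(name)
    if name=="wrist":
        T=np.eye(4);T[:3,:3]=R.from_quat([q[1],q[2],q[3],q[0]]).as_matrix();T[:3,3]=p;T=T@k["hand_eye"]
    else: T=np.linalg.inv(k["extrinsics"])
    v,u=np.mgrid[:d.shape[0],:d.shape[1]]
    P=np.stack([(u-k["mtx"][0,2])/k["mtx"][0,0]*d,(v-k["mtx"][1,2])/k["mtx"][1,1]*d,d],-1)@T[:3,:3].T+T[:3,3]
    P[d<=0]=np.nan
    return rgb,P
def blobs(P,box,lo,hi,minpx=60):
    m=(P[...,0]>box[0])&(P[...,0]<box[1])&(P[...,1]>box[2])&(P[...,1]<box[3])&(P[...,2]>lo)&(P[...,2]<hi)
    n,l=cv2.connectedComponents(m.astype(np.uint8))
    for i in range(1,n):
        Q=P[l==i]
        if len(Q)<minpx: continue
        zt=np.percentile(Q[:,2],95); 
        (c,s,a)=cv2.minAreaRect((Q[:,:2]*1000).astype(np.float32))
        if s[0]<s[1]: s=s[::-1];a+=90
        print("c",np.round(c,1),"size",np.round(s,1),"long-axis deg",round((a+90)%180-90,1),"top",round(zt*1000,1),"n",len(Q))
E
python3 - <<'E'
from h import *
for n in("top","scene"):
    rgb,P=shot(n)
    cork=P[(abs(P[...,0]-.49)<.01)&(abs(P[...,1]+.25)<.01)][:,2];print(n,"cork z",np.nanmedian(cork),cork.std())
    blobs(P,(.38,.70,-.37,-.03),.016,.09)
    print("caddy");blobs(P,(.38,.68,.06,.30),.013,.03)
print(calibration("wrist"))
E
```

```text
top cork z 0.0031466967217105846 0.0019849361090328835
c [ 636.4 -125.3] size [40.3 40.1] long-axis deg -49.2 top 45.1 n 376
c [ 638.6 -236.6] size [37.1 37.1] long-axis deg -76.8 top 47.6 n 288
c [ 543.7 -305.8] size [69.5 34.9] long-axis deg 28.7 top 29.5 n 506
c [534.3 -72. ] size [36.9 34.5] long-axis deg -0.6 top 68.3 n 236
c [ 543.1 -188.4] size [26.8 26. ] long-axis deg -47.1 top 63.2 n 168
c [ 436.9 -194.6] size [68.7 34.9] long-axis deg 0.9 top 32.8 n 508
c [440.8 -74. ] size [49.5 30.2] long-axis deg -13.3 top 31.7 n 306
c [ 445.8 -304.5] size [22.7 22.2] long-axis deg -17.6 top 54.5 n 115
caddy
c [522.8 178.6] size [216.3 189. ] long-axis deg -16.1 top 23.4 n 5459
scene cork z 0.004572135591435544 0.0012513889235301317
c [439.8 -77. ] size [54.5 30.6] long-axis deg -13.0 top 32.2 n 320
c [536.7 -77.8] size [35.1 31.8] long-axis deg 26.0 top 68.2 n 450
c [ 435.9 -197.4] size [74.7 35.4] long-axis deg 0.6 top 33.6 n 605
c [ 543.6 -192.4] size [27.6 27.3] long-axis deg 0.8 top 63.4 n 426
c [ 448.2 -308.5] size [23.1 18.6] long-axis deg 79.9 top 55.3 n 250
c [ 636.1 -128.6] size [43.8 40.4] long-axis deg -49.6 top 45.5 n 701
c [ 542.4 -308.8] size [71.6 37.1] long-axis deg 29.8 top 30.1 n 816
c [ 639.7 -240.5] size [39.2 38.9] long-axis deg -69.1 top 47.7 n 636
caddy
c [520.4 171.2] size [220.7 197.6] long-axis deg -16.2 top 23.3 n 3912
{'mtx': array([[369.55177431,   0.        , 278.36890307],
       [  0.        , 369.55177431, 220.41649719],
       [  0.        ,   0.        ,   1.        ]]), 'hand_eye': array([[ 3.74853122e-04, -9.62420257e-01, -2.71564188e-01,
         6.88036437e-02],
       [ 9.99999929e-01,  3.47758324e-04,  1.47896671e-04,
        -6.88286982e-04],
       [-4.79000454e-05, -2.71564224e-01,  9.62420319e-01,
        -1.31651491e-01],
       [ 0.00000000e+00,  0.00000000e+00,  0.00000000e+00,
         1.00000000e+00]])}
```

The depth outlines match the given sizes. The top and scene views disagree by about 3.5 mm in y, so I'll refine with wrist views from opposite sides of the cork and the caddy.

```bash
cat >> h.py <<'E'
def caddy(P,rgb,lo=.014):
    # recess holes: points below rim inside caddy
    c=np.array([.52,.174]);a=np.radians(-16);Q=(P[...,:2]-c)@np.array([[np.cos(a),-np.sin(a)],[np.sin(a),np.cos(a)]])
    m=(abs(Q[...,0])<.095)&(abs(Q[...,1])<.075)&(P[...,2]<lo+.002)
    n,l=cv2.connectedComponents(cv2.morphologyEx(m.astype(np.uint8),cv2.MORPH_OPEN,np.ones((3,3),np.uint8)))
    for i in range(1,n):
        S=P[l==i]
        if len(S)<80: continue
        (cc,s,an)=cv2.minAreaRect((S[:,:2]*1000).astype(np.float32))
        if s[0]<s[1]: s=s[::-1];an+=90
        print(" hole",np.round(cc,1),np.round(s,1),round((an+90)%180-90,1),"floor",round(np.median(S[:,2])*1000,1))
    r=P[(abs(Q[...,0])<.1)&(abs(Q[...,1])<.08)&(P[...,2]>.016)];print(" rim",np.round(np.median(r[:,2])*1000,1))
E
python3 - <<'E'
from h import *
for i,(x,y,w,yaw) in enumerate([(.40,-.19,"cork",90),(.62,-.19,"cork",-90),(.42,.17,"caddy",90),(.60,.17,"caddy",-90)]):
    try: move_pose([x,y,.27],quat(np.radians(yaw)))
    except Exception as e: print("ERR",e,x,y,yaw);continue
    wait(.3)
    rgb,P=shot("wrist");cv2.imwrite(f"pics/w{i}.png",rgb[...,::-1])
    print(w,yaw,get_joint_positions(),get_clock())
    if w=="cork": blobs(P,(.38,.70,-.37,-.03),.016,.09)
    else:
        blobs(P,(.38,.68,.06,.30),.013,.03,2000);caddy(P,rgb)
        for t in("bay_square","bay_long","bay_large","bay_small"): print(t,[(round(r["p"],2),np.round(r["location"],4).tolist()) for r in mark_of("wrist",t)][:2])
E
python3 -c "
import cv2,numpy as np
I=[cv2.resize(cv2.imread(f'pics/w{i}.png'),(400,300)) for i in range(4)]
cv2.imwrite('pics/wm.png',np.vstack([np.hstack(I[:2]),np.hstack(I[2:])]))"
```

```text
cork 90 [-6.11040481e-01  1.07515104e-01 -4.02037061e-01  1.06137566e+00
  2.07079320e-05 -6.10370586e-01] 4.325
c [ 435.7 -196.6] size [70.3 33.9] long-axis deg 0.8 top 32.0 n 2142
c [439.4 -75.9] size [50.2 30.6] long-axis deg -13.2 top 30.1 n 1439
c [ 444.1 -306. ] size [22.7 21.8] long-axis deg 46.1 top 54.8 n 560
c [ 541.9 -307.5] size [69.9 34.3] long-axis deg 29.5 top 28.1 n 1308
c [529.7 -80.8] size [35.3 23.4] long-axis deg -20.8 top 66.2 n 786
c [ 541.4 -190.6] size [27.6 27. ] long-axis deg 14.6 top 61.8 n 946
c [ 635.1 -127.4] size [41.4 40.5] long-axis deg 41.7 top 43.5 n 1111
c [ 629.8 -236.6] size [38.6 24.7] long-axis deg 76.7 top 45.3 n 710
cork -90 [-4.11158197e-01  5.00522404e-01  1.45134469e-01  1.21538588e+00
 -7.97924161e-06  2.73045173e+00] 7.4833
c [ 635.9 -127.7] size [40.7 40. ] long-axis deg -48.5 top 44.0 n 1863
c [ 638.9 -238.9] size [38.6 37.7] long-axis deg 0.7 top 46.3 n 1362
c [ 543.1 -308.1] size [70.4 34.1] long-axis deg 29.8 top 28.3 n 1931
c [ 542.6 -191.4] size [27.4 27.1] long-axis deg -72.0 top 62.0 n 898
c [536.4 -77.3] size [37.8 30.7] long-a
[... 672 characters left out ...]
y_long [(0.57, [0.5582, 0.1218, 0.0032])]
bay_large [(0.85, [0.4834, 0.2239, 0.0015])]
bay_small [(0.61, [0.461, 0.1457, 0.0038])]
caddy -90 [ 1.57817296e-01  4.50883559e-01  6.60524264e-02  1.18593750e+00
  1.36064403e-05 -2.98374576e+00] 13.2333
c [521.  174.3] size [216.3 182.7] long-axis deg -15.9 top 21.3 n 20927
 hole [578.7 197.6] [56.2 55.2] 74.2 floor 10.6
 hole [557.1 121.8] [85.7 49.5] -15.9 floor 10.7
 hole [481.1 225.4] [44.6 42.2] -87.5 floor 10.7
 hole [459.6 149.3] [32.  29.9] 86.7 floor 10.8
 rim 300.5
bay_square [(0.96, [0.5769, 0.1965, 0.005])]
bay_long [(0.6, [0.5577, 0.121, 0.0047])]
bay_large [(0.64, [0.4816, 0.2239, 0.0017])]
bay_small [(0.58, [0.4577, 0.145, 0.0068])]
```

View pics/wm.png

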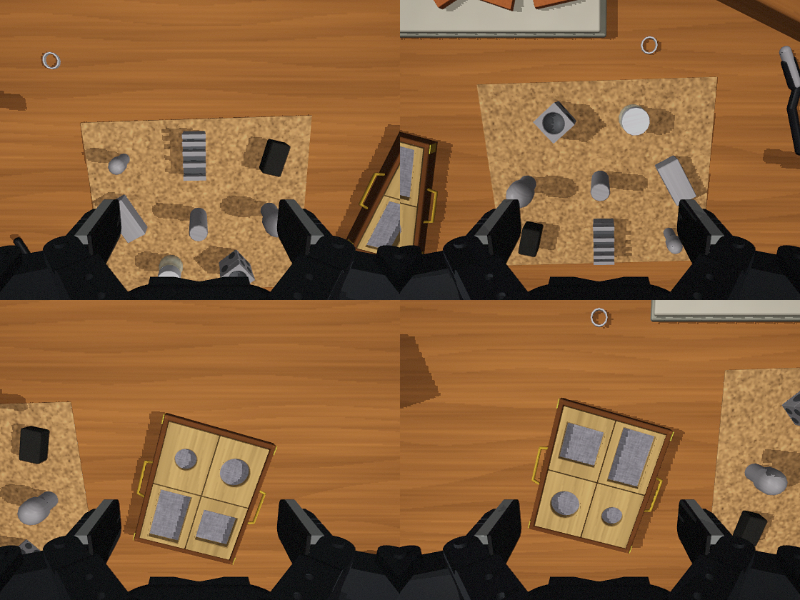

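The wrist views show all the pieces and the four recesses clearly (in the lower-right panel: square (580,443), long (632,457), large (565,503), small (612,516)). Both sides agree to within about 2 mm at the recess floors (floor z ≈ 10.6, rim ≈ 20.3). The caddy centre is at (521, 174) mm, with yaw −15.9°. Next I'll measure where the fingertip sits at partial opening, then place the cube.

```bash
cat >> h.py <<'E'
def tip():
    p,q=get_position(),get_tool_rot();_,P=shot("wrist")
    T=(P-p)@R.from_quat([q[1],q[2],q[3],q[0]]).as_matrix()
    m=(abs(T[...,0])<.012)&(abs(T[...,1])<.06)&(abs(T[...,2])<.03)
    return np.nanpercentile(T[m][:,2],[50,98,99.8]).round(4), np.nanmin(abs(T[m][:,1]))
def pick(x,y,yaw,z,op,lift=.10):
    q=quat(np.radians(yaw)); set_gripper(op)
    move_pose([x,y,z+lift],q); move_linear([x,y,z],speed=.12)
    set_gripper(0.,60); wait(.2); print("width mm",get_gripper_width()*85,"pad",get_finger_force(),get_clock())
    move_linear([x,y,z+lift],speed=.15); print("ft",np.round(get_ft_force(),1),"width",get_gripper_width()*85)
def place(x,y,yaw,z,op,lift=.10):
    q=quat(np.radians(yaw)); move_pose([x,y,z+lift],q); move_linear([x,y,z+.012],speed=.15); wait(.3)
    hit=move_linear([x,y,z-.003],speed=.03,until_force=5); print("hit",hit,np.round(get_position(),4),"expected z",z)
    set_gripper(op); wait(.2); print("width",get_gripper_width()*85)
    move_linear([x,y,z+lift],speed=.2); print(get_clock())
E
python3 - <<'E'
from h import *
move_linear([.60,.10,.20]) 
for o in (.65,.47,.40): set_gripper(o); print(o,tip())
print(get_clock())
E
```

```text
0.65 (array([-0.0155,  0.0044,  0.0066]), np.float64(0.026658574435320315))
0.47 (array([-0.0161,  0.0059,  0.0092]), np.float64(0.019170554197173315))
0.4 (array([-0.0158,  0.0066,  0.0097]), np.float64(0.016231031482043624))
15.3333
```

Run:
```python
from h import *
pick(.6357,-.1275,41.4,.026,.72)
place(.5806,.1978,74.1,.0335,.70)
rgb,P=shot("wrist");cv2.imwrite("pics/c1.png",rgb[...,::-1])
```

```text
width mm 38.76542809898172 pad 62.699963450431824 20.2667
ft [-0.  -0.1 -4.9] width 38.417215447722214
hit True [0.5808 0.1979 0.0343] expected z 0.0335
width 59.39241828521392
24.9667
```

View pics/c1.png

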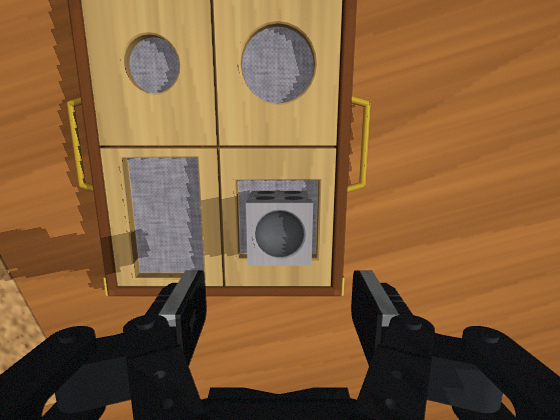

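The cube stands squarely in the square recess at (279,230), with a gap visible on all sides. Next is the swage block.

Run:
```python
from h import *
pick(.436,-.1968,90.7,.025,.66)
place(.5588,.122,74.1,.0325,.60)
pick(.535,-.0755,90,.033,.70)
place(.483,.2256,74.1,.0405,.62)
```

```text
width mm 32.092914388367774 pad 59.89959329366684 28.3
ft [-1.1 -0.3 -3.9] width 31.79069865207556
hit True [0.5589 0.1221 0.0331] expected z 0.0325
width 51.022329219958436
33.0417
width mm 36.04870107273375 pad 59.5425641653128 35.6333
ft [-0.8  0.6 -3.6] width 35.52817575505759
hit True [0.4831 0.2257 0.0411] expected z 0.0405
width 53.01026254343936
40.2333
```

Run:
```python
from h import *
pick(.4455,-.3063,90,.027,.52)
place(.4616,.1496,74.1,.0345,.45)
move_pose([.42,.17,.27],quat(np.radians(90))); wait(.3)
rgb,P=shot("wrist");cv2.imwrite("pics/f1.png",rgb[...,::-1])
blobs(P,(.38,.68,.06,.30),.026,.09)
rgb,P=shot("top");print("top");blobs(P,(.38,.70,-.37,.30),.026,.09);print(get_clock())
```

```text
width mm 21.60696086917708 pad 58.689919228060035 43.9167
ft [-0.6  0.3 -2.5] width 21.962865273754716
hit True [0.4618 0.1496 0.0349] expected z 0.0345
width 38.068704163238515
49.0167
c [459.5 149.8] size [22.5 22.3] long-axis deg 89.5 top 61.9 n 503
c [477.7 227.3] size [37.3 31.6] long-axis deg 88.5 top 74.7 n 1163
c [558.8 125.8] size [71.7 29.4] long-axis deg -14.9 top 38.8 n 1247
c [580.3 198.8] size [41.7 41. ] long-axis deg -16.4 top 50.7 n 1693
top
c [ 638.5 -237.1] size [37.6 36.1] long-axis deg 89.4 top 47.8 n 252
c [581.3 200. ] size [41.7 40.1] long-axis deg 73.9 top 52.5 n 388
c [559.2 124.5] size [70.3 34.4] long-axis deg -15.9 top 40.3 n 492
c [ 543.6 -305.8] size [68.8 33. ] long-axis deg 29.2 top 29.8 n 306
c [ 542.  -188.1] size [26.8 25.9] long-axis deg -89.5 top 63.3 n 157
c [482.4 228.3] size [36.6 34.3] long-axis deg -89.8 top 76.3 n 261
c [461.2 149.8] size [22.1 20.6] long-axis deg 3.9 top 62.7 n 100
c [440.8 -73.9] size [49.4 29.4] long-axis deg -14.0 top 31.6 n 284
50.0417
```

View pics/f1.png

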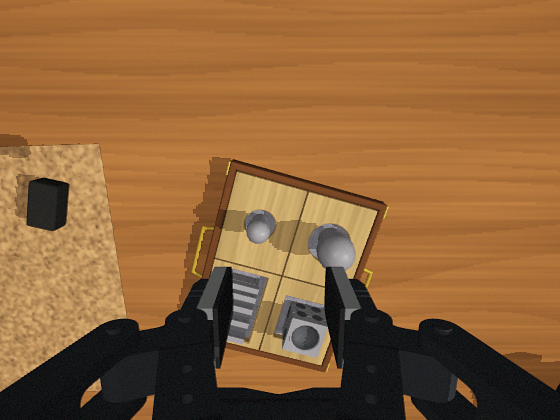

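All four pieces stand in their own recesses: small punch (260,228), large punch (332,247), swage (247,305), cube (305,330). Their tops are at 62, 75, 39 and 51 mm, as expected when seated on the floor. The flat punch and bench block haven't moved.

```bash
python3 -c "
from cell import *
print(close_job())"
```

```text
the job is handed in; nothing more can be done
None
```

The job is handed in at about 50 s of the 102 s limit: all four kit pieces stand upright and flat in their own recesses, and the bench block and flat-ended punch are where they were; the hand-in gave no verdict.

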